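# Close the cheese mould over its drip drawer and hold it shut

## Robot

A 7-joint arm with a two-finger parallel gripper is mounted at the origin on the work surface. World frame = base frame: x ahead of the robot, y to its left, z up, the work surface at z = 0. Lengths are in m, angles in degrees, forces in N, time in s.
With the tool pointing down it reaches from about 0.425 to 0.875 m from the base axis. Payload 4.7 kg.
Tool frame: the origin (TCP) lies midway between the tips of the shut fingers; the grasp point (between the pads) lies 19 mm behind it; z points along the fingers, y is the line along which they close (so a half turn about z gives the same grasp; the last joint's range is limited). The gripper opens to 87 mm and grips with 3 to 60 N. Pads are 19 mm wide; open, the fingers measure 117 mm over their backs; the gripper's body (75 mm by 190 mm) begins 51 mm behind the grasp point.
Start: joints at [-68.807, 18.392, -4.016, 83.108, 1.295, 78.541, -3.26], TCP at [0.226, 0.609, 0.223] pointing down, gripper open.
Joint ranges: [-163.93, 163.93], [-17.29, 119.83], [-79.2, 71.16], [3.27, 140.29], [-89.18, 269.18], [5.43, 117.66], [-154.24, 154.24]. Speed limits (degrees/s): [147.25, 147.25, 180, 180, 180, 180, 180].

## Interface

Orientations are given as [roll, pitch, yaw] about the fixed x, y, z axes, in that order (R = Rz(yaw) Ry(pitch) Rx(roll)).
In Python, from cell import env, viewer, boxes_of, masks_of gives the robot as it stands. The module is installed in compiled form; this text tells all that it offers.
- The arm moves only by the tool apply_moves, never from a script. Its argument "moves" is a list of rows, each a list of 7 numbers: the shift along the tool's x, y, z scaled (see below), then the turn, a rotation vector about the tool's x, y, z scaled (see below), then the opening, from 0 (shut) to 1 (fully open). A call has 1 to 20 rows; each row is the pose to reach, as a shift and turn from the pose commanded when the call began, along the tool's axes at that moment; what a row does not reach only later rows make up. The controller multiplies each number of a shift by 0.2 m and each number of a turn by 1.5 rad. A row lasts 1/10 s, in which the tool goes at most 50 mm and 8.59 degrees, less where a joint would pass 70% of its speed; a pose out of reach is approached as far as the arm can. A call with a number of a shift or a turn outside -1 to 1 is refused whole. A call with a gripper value outside its range is refused whole. The fingers move at their own pace and stop on an object; "grip_force" is the grip in N (left out, the last holds). Time passes only in rows, so rows that repeat a pose let the fingers close. It gives the time, the measured TCP pose, the force, the opening and the grip force at its end, in the units of the state.
- env.get_obs(): the state, without advancing time (a new reading comes with each control period).
- viewer.read_camera(name): name is "scene" or "top"; returns the picture (420x560x3 uint8, red, green, blue); there is no depth.
- viewer.get_calibration(name): a dict with "fov_y" (degrees; the focal length in pixels is half the picture's height over the tangent of half this angle, whatever the lens; pixels are square), "cx", "cy" (the principal point, pixels), "position" and "orientation" of the camera in the world. Camera axes: x right, y up, looking along -z (the intrinsics and any distortion apply to the point x, -y, -z); pixel columns grow to the right and rows downward; lengths in m; the calibration is good to about 2 mm. A picture is of the moment at which its call begins. get_calibration takes no time and is no camera call.
- env.sign_off(): hands the job in; it is judged then, once.
Trained networks look in the newest picture that a camera, given by its name, has taken for a name from the list of things; names that differ only in an ending like _2 or _b are one class to them, and where a whole thing is asked for, a point or a joint stands for the part that bears it (a point fixed in the world has none). Each returns a list of dicts, best first, with "conf" (0 to 1); they miss things now and then, are a little off and sometimes report something else, mostly with a low value. They report only what shows in the picture. A call takes as long as a camera call.
- boxes_of(camera, target): "location" ([column, row] in pixels, amid what is visible of it).
- masks_of(camera, target): "pixels" (420x560 bool, what is visible of it) and "location" ([column, row] in pixels, amid what is visible of it).
The state is a dict: "time_s": time; "qpos": joint angles; "joint_velocities": joint speeds; "effort": joint torques, N m; "tool_pos": TCP position; "tool_rot": TCP orientation; "force": force on the tool from outside, world axes, zero at the start; "wrist_torque": the same for the moment, N m; "grip_width": finger opening in m; "grasp_force": force on a finger pad.
Only numpy, scipy, OpenCV 4.12 (cv2) and the standard library are available. Lean on these libraries where they do the work, as an engineer would, in place of code of your own. Each camera call takes 0.05 s, during which the arm holds its last target. There are 200 camera calls.

## Task

Start pressing the young cheese: first push the open drip drawer of the drain stand fully home until it snaps into its catch, so that the whey is caught, then fit the loose upper mould half over the cheese onto the two dowels of the lower half and press it down against the springy cheese until the two rims meet. Finish while still holding the mould pressed shut, do not let go; leave the cheese wheel, the cup and the piercing needle where they are.

Things in the scene. Friction and masses are not known exactly. Their poses are not given: they have to be found in the camera images.
- drain_stand: Fixed stainless drain stand on the table: a box 240 mm (its x) by 220 mm (its y) by 85 mm high with a perforated top. Origin: centre of its underside, on the table. The drip drawer comes out of its -x face; pushing the drawer home is a push along its +x.
- drip_drawer (a joint): How far the drip drawer is out, m: 0 fully home (front plate against the stand), starts 0.035 to 0.060. It slides with about 1 N of friction; from about 12 to 5 mm out a sprung ball catch resists with about 7 N and pushes it back out; once past that the catch pulls it to 0 and keeps it there.
- drawer_handle (a point): Middle of the drawer's dark horizontal bar handle: round bar of 10 mm diameter, 90 mm long along its y, axis 46 mm above the table and 30 mm out from the stand's -x face when shut, with an arm at each end to the drawer front. Moves with the drawer; its x axis points into the stand (the closing direction).
- lower_half: Lower half of the steel split mould, a round cup 134 mm over its rim, screwed down on the stand's top, a cheese standing in it. Origin: centre of its underside, 85 mm above the table; its rim (parting face) is 46 mm above that. On two ears at x = +78 and -78 mm, y = 0, stand steel dowels: 10 mm diameter, 25 mm tall above the rim, the top 6 mm tapering to 4.4 mm.
- young_cheese (a joint): How far the young cheese in the lower half (102 mm in diameter, standing 40 mm above its rim) is squeezed, m: 0 at rest, -0.006 when the rims meet. It gives like a spring: the upper half touches it when the rims are 6 mm apart and stays about that far open by its own weight; about 10 N of push on top of that weight closes the rims.
- upper_half: Loose upper half of the mould, 0.4 kg, open side down on the tray: an upturned steel cup, 134 mm over its rim, 40 mm high, 194 mm over its two ears. Origin: centre of the rim face (underside). Through each 8 mm thick ear, at x = +78 and -78 mm, y = 0, a 13 mm hole; same when turned 180 degrees. On its flat top a grip bar 74 mm along x, 22 mm along y, from 40 to 70 mm above the origin.
- tray: Fixed white tray, 420 by 240 mm, floor 6 mm thick, rim 18 mm high. Origin: centre of its underside.
- cheese_wheel: Bystander: a loose cheese, 104 mm in diameter, 66 mm high, on the tray. Origin: centre of its underside.
- cup: Bystander: a steel cup, 76 mm in diameter, 85 mm high. Origin: centre of its underside.
- piercing_needle: Bystander: a piercing needle lying on the table, black handle 105 x 24 x 20 mm to its -x, needle 120 mm to its +x. Origin: on the underside, 28 mm ahead of the handle.

How it is judged (in metres and radians):
On the way, in this order (a step that is already met when the one before it is completed fails the run):
1. the drip drawer is home in its catch (less than 3 mm out) (value of joint drip_drawer below 0.003 m), for 0.2 s.
2. the upper half is down on both dowels, rims less than 12 mm apart (z of upper_half in the frame of lower_half below 0.058 m and horizontal distance between upper_half and lower_half below 0.005 m and angle between the x axis of upper_half and the x axis of lower_half, either way round below 0.08 rad), for 0.1 s.
At the end, for the whole second after the job is handed in: Through the last second the drawer is under 3 mm out and the upper half is level (0.03 rad) on both dowels of the lower half (centres within 4 mm, dowel lines within 0.06 rad), rims under 1.8 mm apart, the robot still bearing on it with 4 N or more (value of joint drip_drawer below 0.003 m and z of upper_half in the frame of lower_half between 0.044 and 0.0478 m and horizontal distance between upper_half and lower_half below 0.004 m and angle between the x axis of upper_half and the x axis of lower_half, either way round below 0.06 rad and angle between upper_half's own z axis and vertical below 0.03 rad and linear speed of upper_half below 0.02 m/s and (contact force between upper_half and the fingers above 4 N or contact force between upper_half and the arm above 4 N)); the arm keeps its last pose, push and grip.
It fails at once if the cheese wheel was moved more than 25 mm (distance of cheese_wheel from where it was at the start of the episode above 0.025 m).
It fails at once if the cup was moved more than 25 mm (distance of cup from where it was at the start of the episode above 0.025 m).
It fails at once if the piercing needle was moved more than 25 mm (distance of piercing_needle from where it was at the start of the episode above 0.025 m).
It also fails if it takes over 64 s, if anything falls off the work surface, if the arm or the gripper's body presses on something with over 40 N, if the wrist force passes 120 N, or if a joint passes its speed limit or range.

## Working session

There is one attempt and no reset: what is moved stays moved. The work goes in short steps, Python scripts to look and compute and a tool call to move; the robot and the scene stay as the last step left them, time stands still between calls to the robot, and variables do not carry over. Pictures are saved under pics/ and viewed, at most 10 in all, crops included, and the job is handed in when it is done.

Besides the shell and the picture viewer there is one more tool, called after "Request:" in YAML: its name, and indented under it one key for each argument. apply_moves: Moves the arm, as the interface text tells. Shifts and turns lie within -1 to 1; 1 stands for 0.2 m of shift or 1.5 rad of turn. Its arguments: {"type":"object","properties":{"moves":{"type":"array","items":{"type":"array","items":{"type":"number","minimum":-1,"maximum":1}}},"grip_force":{"type":"number"}},"required":["moves"]}

```bash
mkdir -p pics; ls
python3 - <<'E'
from cell import env, viewer, boxes_of, masks_of
import cv2,numpy as np
print(env.get_obs())
for c in("scene","top"):
    im=viewer.read_camera(c); cv2.imwrite(f"pics/{c}0.png",im[:,:,::-1]); print(c,viewer.get_calibration(c))
    for t in("drain_stand","drawer_handle","lower_half","upper_half","young_cheese","cheese_wheel","cup","piercing_needle","tray"):
        print(t,[(np.round(b["location"]),round(b["conf"],2)) for b in boxes_of(c,t)[:3]])
E
```

```text
pics
{'time_s': 0.0, 'qpos': array([-68.80557782,  18.43972176,  -4.01501272,  83.1748996 ,
         1.29543377,  78.54159016,  -3.25771017]), 'joint_velocities': array([-0.07606267, -0.03561139, -0.04301159, -0.00576934, -0.00688455,
       -0.04975706,  0.01697547]), 'effort': array([ 1.11337145e-04, -4.91291070e+01, -4.03765664e-01, -3.12535071e+01,
       -6.38781628e-02,  4.37754253e-02,  1.75299974e-04]), 'tool_pos': array([0.22628992, 0.6087409 , 0.22145397]), 'tool_rot': array([-1.79889055e+02,  6.38337768e-03,  1.59617218e+02]), 'force': array([ 0.04675255,  0.20047371, -0.72612867]), 'wrist_torque': array([-0.04622777,  0.01286906,  0.00175058]), 'grasp_force': 0.0, 'grip_width': 0.08695893848102586}
scene {'fov_y': 49.87610380064904, 'cx': 278.03818380077786, 'cy': 215.06888636367782, 'position': array([ 1.40280894, -0.20831744,  0.72700711]), 'orientation': array([52.54339354,  0.64980164, 75.17888158])}
drain_stand [(array([181., 233.]), 0.76)]
drawer_handle [(array([128., 233.]), 0.68)]
lower_half [(array([199., 193.]), 0.97)]
upper_half [(array([380., 220.]), 0.78)]
yo
[... 190 characters left out ...]
e [(array([164., 309.]), 0.8)]
tray [(array([362., 204.]), 0.58), (array([130., 230.]), 0.4)]
top {'fov_y': 42.8933198391085, 'cx': 286.4472024406161, 'cy': 199.57246117220194, 'position': array([ 0.39084583, -0.00453547,  1.10310045]), 'orientation': array([ 10.26736588,   2.03345286, -91.0054687 ])}
drain_stand [(array([430., 242.]), 0.64)]
drawer_handle [(array([474., 248.]), 0.84), (array([432., 132.]), 0.73)]
lower_half [(array([394., 235.]), 0.71)]
upper_half [(array([177., 196.]), 0.63)]
young_cheese [(array([398., 237.]), 0.93)]
cheese_wheel [(array([167., 298.]), 0.66)]
cup [(array([300., 123.]), 0.67)]
piercing_needle [(array([435., 135.]), 0.65)]
tray [(array([173., 254.]), 0.79)]
```

View pics/scene0.png

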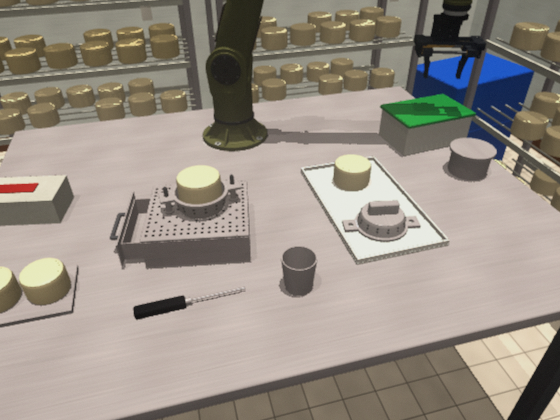

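View pics/top0.png

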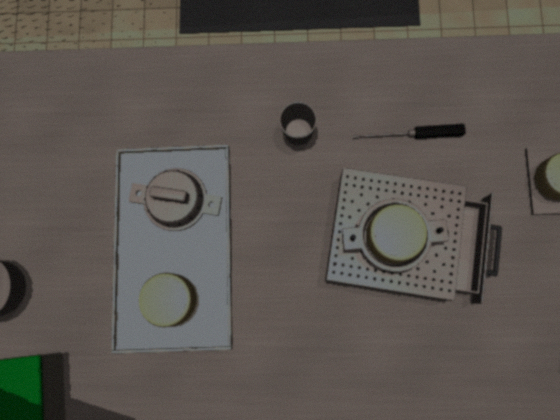

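The scene view shows the stand with cheese (~198,190), the drawer open to the left at (125,230), and the upper half on the tray (380,218). In the top view the handle is at (495,250), the dowels near (352,238) and (440,231), and the upper half at (175,198). Next I zoom in for keypoints.

Run:
```python
import cv2,numpy as np
t=cv2.imread("pics/top0.png");s=cv2.imread("pics/scene0.png")
g=lambda im:np.uint8(255*(im/255.)**.6)
def crop(im,c,r,w,h):
    o=cv2.resize(g(im[r:r+h,c:c+w]),None,fx=4,fy=4,interpolation=cv2.INTER_CUBIC)
    for k in range(0,w,10): cv2.line(o,(k*4,0),(k*4,8 if (c+k)%50 else 20),(0,0,255),1)
    for k in range(0,h,10): cv2.line(o,(0,k*4),(8 if (r+k)%50 else 20,k*4),(0,0,255),1)
    return o
cv2.imwrite("pics/a.png",crop(t,320,160,190,150))
cv2.imwrite("pics/b.png",np.vstack([np.hstack([crop(t,130,160,100,75),crop(s,335,190,100,75)]),crop(s,100,165,200,75)]))
```

```text
(no output)
```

View pics/a.png

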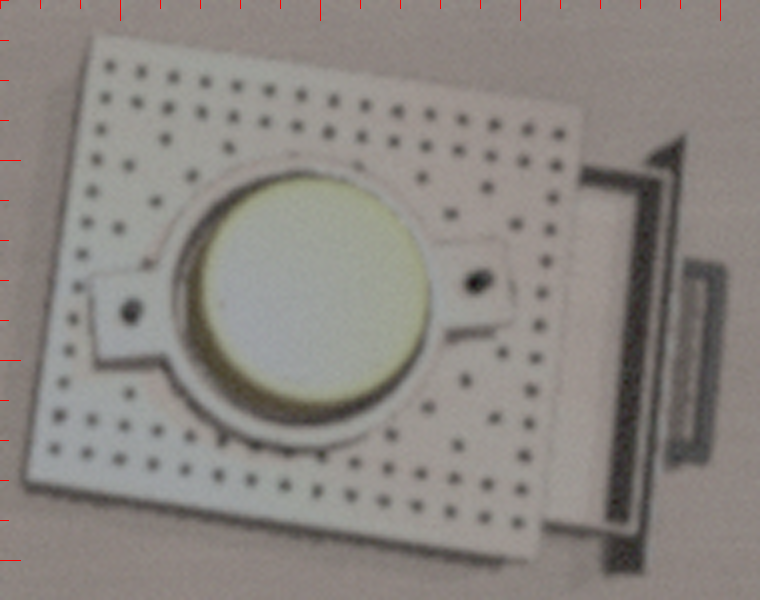

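View pics/b.png

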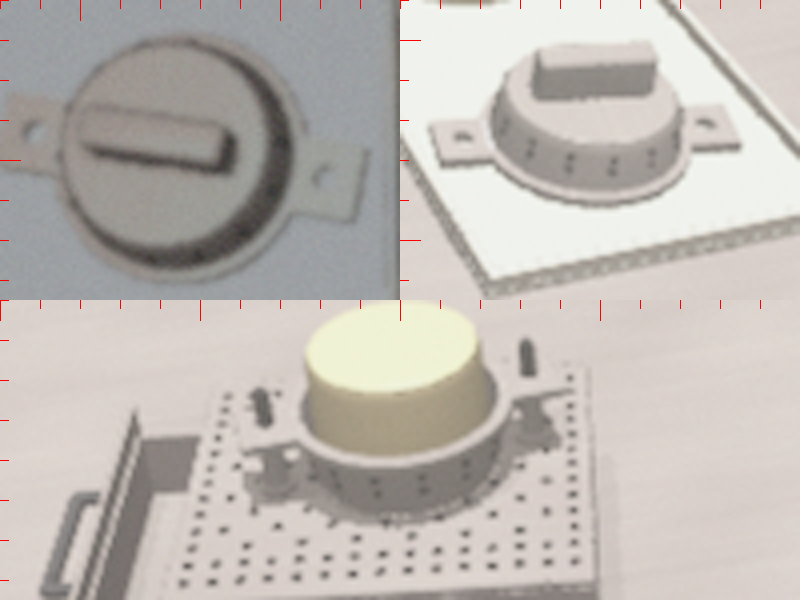

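Keypoints were read from the crops (hole, dowel, corner and bar pixels). Now a joint pose fit, including a lens distortion term.

```bash
cat > h.py <<'E'
import numpy as np,cv2
from scipy.spatial.transform import Rotation as Ro
from scipy.optimize import least_squares
from cell import viewer
def cam(name):
    c=viewer.get_calibration(name); f=210/np.tan(np.radians(c["fov_y"]/2))
    R=Ro.from_euler("xyz",c["orientation"],degrees=True).as_matrix()@np.diag([1,-1,-1])
    return np.array([[f,0,c["cx"]],[0,f,c["cy"]],[0,0,1]]),R,c["position"]
C={n:cam(n) for n in("scene","top")}
def proj(n,P,k=0):
    K,R,p=C[n]; return cv2.projectPoints(np.atleast_2d(P).astype(float),Ro.from_matrix(R.T).as_rotvec(),-R.T@p,K,np.array([k,0,0,0.]))[0][:,0]
def world(v,P):
    P=np.array(P,float); c,s=np.cos(v[2]),np.sin(v[2])
    return np.c_[v[0]+c*P[:,0]-s*P[:,1],v[1]+s*P[:,0]+c*P[:,1],P[:,2]]
E
python3 - <<'E'
from h import *
a=lambda u,v:(320+u/4,160+v/4)
d=lambda u,v:(100+u/4,165+(v-300)/4)
e=lambda u,v:(130+u/4,160+v/4)
b=lambda u,v:(335+(u-400)/4,190+v/4)
S=[("top",(.12,-.11,.085),a(95,36)),("top",(-.12,-.11,.085),a(580,103)),("top",(.12,.11,.085),a(25,482)),("top",(-.12,.11,.085),a(533,560))]
L=[("top",(.078,0,.1435),a(131,312)),("top",(-.078,0,.1435),a(478,281)),("scene",(-.078,0,.156),d(262,390)),("scene",(-.078,0,.131),d(265,425)),("scene",(.078,0,.156),d(526,340)),("scene",(.078,0,.131),d(530,376))]
U=[("top",(-.078,0,.011),e(322,178)),("top",(.078,0,.011),e(33,130)),("scene",(.078,0,.012),b(463,137)),("scene",(-.078,0,.012),b(706,125)),("top",(0,0,.076),e(153,134)),("scene",(0,0,.076),b(597,56))]
def res(p,ks):
    r=[]
    for i,o in enumerate((S,L,U)):
        for n,P,px in o: r.append(proj(n,world(p[3*i:3*i+3],[P]),ks[n])[0]-px)
    return np.array(r)
x0=[.3,-.25,1.5,.3,-.2,1.5,.4,.2,1.5]
for mode in(0,1):
    f=lambda p:res(p,dict(scene=p[9],top=p[10]) if mode else dict(scene=0,top=0)).ravel()
    s=least_squares(f,x0+[0]*2*mode,loss="soft_l1"); print(np.round(s.x,4)); print(np.round(f(s.x).reshape(-1,2),1).tolist())
p=s.x
# handle by intersecting with z=.046 in top; 
h=least_squares(lambda q:proj("top",[q[0],q[1],.048],p[10])[0]-a(708,362),[.3,-.4]).x
c,sn=np.cos(p[2]),np.sin(p[2]);dx=h-p[:2];print("handle",h,"stand frame",c*dx[0]+sn*dx[1],-sn*dx[0]+c*dx[1])
for n,z,px in(("cup",.085,(298,116)),("wheel",.072,(165,299)),("needlehandle",.02,(440,131))):
    print(n,least_squares(lambda q:proj("top",[q[0],q[1],z],p[10])[0]-px,[.3,0]).x)
E
```

```text
[ 0.5071 -0.1799  1.3985  0.4997 -0.1678  1.6365  0.5973  0.2652  1.374 ]
[[-2.1, -1.1], [0.8, -0.1], [-0.5, 0.1], [1.0, 0.7], [-0.8, -1.2], [-0.5, -1.0], [-1.1, -1.6], [-0.1, -1.3], [-0.5, -1.4], [-0.7, -1.5], [0.3, 0.4], [0.3, -0.2], [59.8, -3.5], [-61.6, 2.4], [-1.7, -0.9], [-0.7, -2.3]]
[ 0.5064 -0.182   1.3962  0.4993 -0.1701  1.6253  0.5975  0.2667  1.3755
 -0.3392 -0.0885]
[[-0.9, -0.8], [0.2, 0.5], [0.4, 0.1], [0.0, -0.0], [0.4, -1.5], [-0.3, -0.5], [0.5, -1.0], [1.3, -1.0], [-1.1, -0.9], [-1.4, -1.1], [-0.3, 0.2], [0.6, -0.2], [56.4, -3.8], [-61.7, 2.3], [-1.9, -0.9], [-2.1, -2.1]]
handle [ 0.4705641 -0.3845414] stand frame -0.20564473673915673 0.0001157967207307542
cup [0.74494455 0.00232474]
wheel [0.38925737 0.26635111]
needlehandle [ 0.72681063 -0.29564699]
```

```bash
cat > fit.py <<'E'
from h import *
a=lambda u,v:(320+u/4,160+v/4)
d=lambda u,v:(100+u/4,165+(v-300)/4)
e=lambda u,v:(130+u/4,160+v/4)
b=lambda u,v:(335+(u-400)/4,190+v/4)
S=[("top",(.12,-.11,.085),a(95,36)),("top",(-.12,-.11,.085),a(580,103)),("top",(.12,.11,.085),a(25,482)),("top",(-.12,.11,.085),a(533,560))]
L=[("top",(.078,0,.1435),a(131,312)),("top",(-.078,0,.1435),a(478,281)),("scene",(-.078,0,.156),d(262,390)),("scene",(-.078,0,.131),d(265,425)),("scene",(.078,0,.156),d(526,340)),("scene",(.078,0,.131),d(530,376))]
U=[("top",(-.078,0,.011),e(322,178)),("top",(.078,0,.011),e(33,130)),("scene",(-.078,0,.012),b(463,137)),("scene",(.078,0,.012),b(706,125)),("top",(0,0,.076),e(153,134)),("scene",(0,0,.076),b(597,56))]
# tray corners, top camera, rim z=.018 : px read later by mask
def res(p,ks):
    r=[]
    for i,o in enumerate((S,L,U)):
        for n,P,px in o: r.append(proj(n,world(p[3*i:3*i+3],[P]),ks[n])[0]-px)
    return np.array(r)
x0=[.5,-.18,1.4,.5,-.17,1.6,.6,.26,1.37]
for mode in(0,1):
    f=lambda p:res(p,dict(scene=p[9],top=p[10]) if mode else dict(scene=0,top=0)).ravel()
    s=least_squares(f,x0+[0]*2*mode); print(np.round(s.x,4)); print(np.round(f(s.x).reshape(-1,2),1).tolist())
E
python3 fit.py
```

```text
[ 0.5071 -0.1802  1.3964  0.5    -0.1678  1.638   0.5982  0.2652  1.3799]
[[-1.7, -1.1], [1.0, 0.1], [-0.4, 0.0], [1.1, 0.9], [-0.8, -1.2], [-0.5, -1.2], [-1.1, -1.5], [-0.1, -1.2], [-0.5, -1.3], [-0.8, -1.5], [0.3, -0.3], [0.3, -0.4], [-0.7, -0.3], [-0.8, -0.4], [-1.7, -1.3], [-0.5, -2.1]]
[ 0.5065 -0.1818  1.3962  0.4997 -0.1685  1.6346  0.5983  0.2662  1.3797
 -0.0575 -0.0756]
[[-0.9, -0.8], [0.4, 0.5], [0.3, 0.1], [0.2, 0.1], [-0.5, -1.3], [-1.0, -1.1], [-1.0, -1.5], [0.0, -1.2], [-0.8, -1.2], [-1.0, -1.4], [-0.0, -0.3], [0.7, -0.5], [-0.4, -0.4], [-1.1, -0.5], [-1.7, -1.4], [-0.4, -2.1]]
```

```bash
cat > plan.py <<'E'
import sys,numpy as np
# plan.py x,y,z,yaw x,y,z,yaw ... : rows from each (commanded) pose to the next, tool vertical
P=[np.array(list(map(float,a.split(",")))) for a in sys.argv[1:]]
for p,q in zip(P,P[1:]):
    d=q-p;w=np.radians(p[3]);dy=(d[3]+180)%360-180
    tx=np.array([np.cos(w),np.sin(w)]);ty=np.array([np.sin(w),-np.cos(w)])
    print(np.round([d[:2]@tx/.2,d[:2]@ty/.2,-d[2]/.2,0,0,-np.radians(dy)/1.5],4).tolist())
E
python3 plan.py .226,.609,.223,159.62 .40,.45,.26,100 .54,.28,.26,80 .57,.09,.26,80 .565,-.1,.26,80 .53,-.28,.26,80 .464,-.418,.20,80 .464,-.418,.037,80
```

```text
[-1.0924, -0.4423, -0.185, 0.0, 0.0, 0.6937]
[-0.9586, 0.5418, -0.0, 0.0, 0.0, 0.2327]
[-0.9095, 0.3127, -0.0, 0.0, 0.0, -0.0]
[-0.9399, 0.1403, -0.0, 0.0, 0.0, -0.0]
[-0.9167, -0.0161, -0.0, 0.0, 0.0, -0.0]
[-0.7368, -0.2052, 0.3, 0.0, 0.0, -0.0]
[0.0, 0.0, 0.815, 0.0, 0.0, -0.0]
```

Request:
apply_moves:
  moves:
    - [-0.25,-0.11,-0.19,0,0,0.1,0]
    - [-0.5,-0.22,-0.19,0,0,0.2,0]
    - [-0.75,-0.33,-0.19,0,0,0.3,0]
    - [-1.0,-0.44,-0.19,0,0,0.4,0]
    - [-1.0,-0.44,-0.19,0,0,0.5,0]
    - [-1.0,-0.44,-0.19,0,0,0.6,0]
    - [-1.0,-0.44,-0.19,0,0,0.694,0]
    - [-1.0,-0.44,-0.19,0,0,0.694,0]
    - [-1.0,-0.44,-0.19,0,0,0.694,0]

```text
time_s: 1.9
tool_pos: [0.383, 0.4573, 0.2606]
tool_rot: [180.0, -0.0, 100.2]
force: [0.6, 0.4, -0.3]
grip_width: 0.023
grasp_force: 0.0
```

```bash
python3 plan.py .3829,.4569,.261,100 .53,.29,.26,80 .57,.1,.26,80 .565,-.095,.26,80 .53,-.28,.26,80 .464,-.418,.20,80 .464,-.418,.037,80
```

```text
[-0.9495, 0.5794, 0.005, 0.0, 0.0, 0.2327]
[-0.9008, 0.3619, -0.0, 0.0, 0.0, -0.0]
[-0.9645, 0.1447, -0.0, 0.0, 0.0, -0.0]
[-0.9413, -0.0117, -0.0, 0.0, 0.0, -0.0]
[-0.7368, -0.2052, 0.3, 0.0, 0.0, -0.0]
[0.0, 0.0, 0.815, 0.0, 0.0, -0.0]
```

Request:
apply_moves:
  moves:
    - [-0.25,0.15,0,0,0,0.1,0]
    - [-0.5,0.3,0,0,0,0.2,0]
    - [-0.75,0.45,0,0,0,0.233,0]
    - [-0.95,0.58,0,0,0,0.233,0]
    - [-0.95,0.58,0,0,0,0.233,0]
    - [-0.95,0.58,0,0,0,0.233,0]

```text
time_s: 2.5
tool_pos: [0.5335, 0.2852, 0.2607]
tool_rot: [179.9, 0.1, 79.7]
force: [0.5, -0.4, -0.1]
grip_width: 0.0004
grasp_force: 0.0
```

Request:
apply_moves:
  moves:
    - [-0.225,0.09,0,0,0,0,0]
    - [-0.45,0.18,0,0,0,0,0]
    - [-0.675,0.27,0,0,0,0,0]
    - [-0.9,0.36,0,0,0,0,0]
    - [-0.9,0.36,0,0,0,0,0]
    - [-0.9,0.36,0,0,0,0,0]

```text
time_s: 3.1
tool_pos: [0.5698, 0.1004, 0.2607]
tool_rot: [-180.0, -0.1, 80.0]
force: [0.3, 0.0, -0.4]
grip_width: 0.0009
grasp_force: 0.0
```

Request:
apply_moves:
  moves:
    - [-0.24,0.035,0,0,0,0,0]
    - [-0.48,0.07,0,0,0,0,0]
    - [-0.72,0.105,0,0,0,0,0]
    - [-0.96,0.14,0,0,0,0,0]
    - [-0.96,0.14,0,0,0,0,0]
    - [-0.96,0.14,0,0,0,0,0]

```text
time_s: 3.7
tool_pos: [0.5642, -0.0922, 0.2605]
tool_rot: [-180.0, -0.1, 80.0]
force: [0.4, 1.1, -0.5]
grip_width: 0.0005
grasp_force: 0.0
```

Request:
apply_moves:
  moves:
    - [-0.23,0,0,0,0,0,0]
    - [-0.47,0,0,0,0,0,0]
    - [-0.7,0,0,0,0,0,0]
    - [-0.94,0,0,0,0,0,0]
    - [-0.94,0,0,0,0,0,0]
    - [-0.94,0,0,0,0,0,0]

```text
time_s: 4.3
tool_pos: [0.5322, -0.2767, 0.2601]
tool_rot: [-180.0, -0.1, 80.1]
force: [0.5, 1.0, -0.0]
grip_width: 0.0006
grasp_force: 0.0
```

Request:
apply_moves:
  moves:
    - [-0.2,-0.05,0,0,0,0,0]
    - [-0.4,-0.1,0.1,0,0,0,0]
    - [-0.6,-0.15,0.2,0,0,0,0]
    - [-0.74,-0.2,0.3,0,0,0,0]
    - [-0.74,-0.2,0.3,0,0,0,0]
    - [-0.74,-0.2,0.3,0,0,0,0]
    - [-0.74,-0.2,0.3,0,0,0,0]

```text
time_s: 5.0
tool_pos: [0.4691, -0.4142, 0.2008]
tool_rot: [179.9, -0.1, 80.3]
force: [0.6, 0.1, 0.0]
grip_width: 0.0006
grasp_force: 0.0
```

Request:
apply_moves:
  moves:
    - [-0.025,0,0.2,0,0,0,0]
    - [-0.025,0,0.4,0,0,0,0]
    - [-0.025,0,0.6,0,0,0,0]
    - [-0.025,0,0.75,0,0,0,0]
    - [-0.025,0,0.82,0,0,0,0]
    - [-0.025,0,0.82,0,0,0,0]
    - [-0.025,0,0.82,0,0,0,0]

```text
time_s: 5.7
tool_pos: [0.4667, -0.4224, 0.0381]
tool_rot: [179.9, 0.0, 80.0]
force: [-0.3, 0.1, 0.7]
grip_width: 0.0006
grasp_force: 0.0
```

Run:
```python
from cell import viewer
import cv2,numpy as np
s=viewer.read_camera("scene")[120:270,60:260,::-1];t=viewer.read_camera("top")[150:300,340:540,::-1]
cv2.imwrite("pics/c.png",cv2.resize(np.hstack([s,t]),None,fx=2,fy=2,interpolation=2))
```

```text
(no output)
```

View pics/c.png

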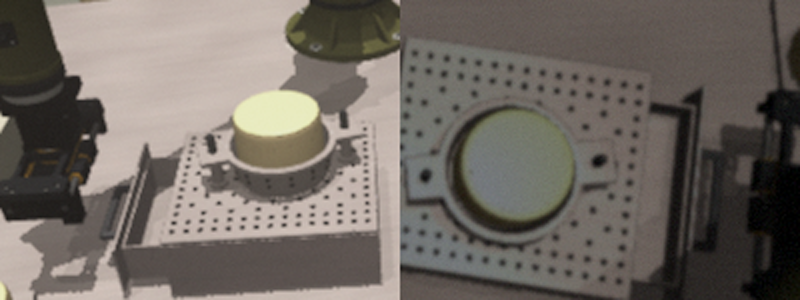

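The gripper sits behind the handle with clearance: in the crop the bar is at (710,200) and the fingers at (770,180). Pushing.

Request:
apply_moves:
  moves:
    - [0.05,0,0,0,0,0,0]
    - [0.1,0,0,0,0,0,0]
    - [0.14,0,0,0,0,0,0]
    - [0.18,0,0,0,0,0,0]
    - [0.22,0,0,0,0,0,0]
    - [0.26,0,0,0,0,0,0]
    - [0.3,0,0,0,0,0,0]
    - [0.3,0,0,0,0,0,0]

```text
time_s: 6.6
tool_pos: [0.476, -0.3613, 0.0363]
tool_rot: [-180.0, -0.1, 80.1]
force: [-0.7, 0.5, -0.2]
grip_width: 0.0001
grasp_force: 0.0
```

Request:
apply_moves:
  moves:
    - [0.02,0,0,0,0,0,0]
    - [0.04,0,0,0,0,0,0]
    - [0.06,0,0,0,0,0,0]
    - [0.08,0,0,0,0,0,0]
    - [0.09,0,0,0,0,0,0]
    - [0.09,0,0,0,0,0,0]

```text
time_s: 7.2
tool_pos: [0.4788, -0.3446, 0.0364]
tool_rot: [-180.0, -0.1, 80.0]
force: [1.0, 0.4, 0.1]
grip_width: 0.0004
grasp_force: 0.0
```

Request:
apply_moves:
  moves:
    - [0.01,0,0,0,0,0,0]
    - [0.02,0,0,0,0,0,0]
    - [0.03,0,0,0,0,0,0]
    - [0.03,0,0,0,0,0,0]

```text
time_s: 7.6
tool_pos: [0.4791, -0.3427, 0.0368]
tool_rot: [179.9, 0.3, 79.9]
force: [0.6, -7.0, -3.8]
grip_width: 0.0002
grasp_force: 3.5
```

Request:
apply_moves:
  moves:
    - [0.015,0,0,0,0,0,0]
    - [0.03,0,0,0,0,0,0]
    - [0.03,0,0,0,0,0,0]

```text
time_s: 7.9
tool_pos: [0.4791, -0.3424, 0.037]
tool_rot: [179.8, 0.8, 79.7]
force: [0.7, -18.2, -9.6]
grip_width: -0.0002
grasp_force: 8.6
```

Request:
apply_moves:
  moves:
    - [-0.1,0,0,0,0,0,0]
    - [-0.25,0,0,0,0,0,0]
    - [-0.3,0,-0.25,0,0,0,0]
    - [-0.3,0,-0.5,0,0,0,0]
    - [-0.3,0,-0.75,0,0,0,0]
    - [-0.3,0,-1.0,0,0,0,0.5]
    - [-0.3,0,-1.0,0,0,0,0.5]

```text
time_s: 8.6
tool_pos: [0.473, -0.3953, 0.2443]
tool_rot: [179.3, 0.2, 80.0]
force: [-0.2, -0.1, -0.5]
grip_width: 0.0097
grasp_force: 0.0
```

```bash
python3 - <<'E'
from cell import viewer,boxes_of,env
import cv2,numpy as np
s=viewer.read_camera("scene")[140:290,60:260,::-1];t=viewer.read_camera("top")[150:300,340:540,::-1]
cv2.imwrite("pics/d.png",cv2.resize(np.hstack([s,t]),None,fx=2,fy=2,interpolation=2))
o=env.get_obs();print(o["tool_pos"],o["tool_rot"],o["qpos"])
E
python3 plan.py .473,-.403,.237,80  .53,-.22,.27,80 .56,-.03,.27,80 .58,.16,.27,80 .598,.266,.24,79.05
```

```text
[ 0.47103649 -0.39282681  0.23797719] [ 1.79827894e+02 -1.17697778e-02  7.99758738e+01] [  0.56635133  16.48534641  45.31562705  88.97197919 -11.95562155
  79.36492638  36.86542218]
[0.9506, 0.1218, -0.165, 0.0, 0.0, -0.0]
[0.9616, -0.0172, -0.0, 0.0, 0.0, -0.0]
[0.9529, -0.0665, -0.0, 0.0, 0.0, -0.0]
[0.5376, -0.0034, 0.15, 0.0, 0.0, 0.0111]
```

View pics/d.png

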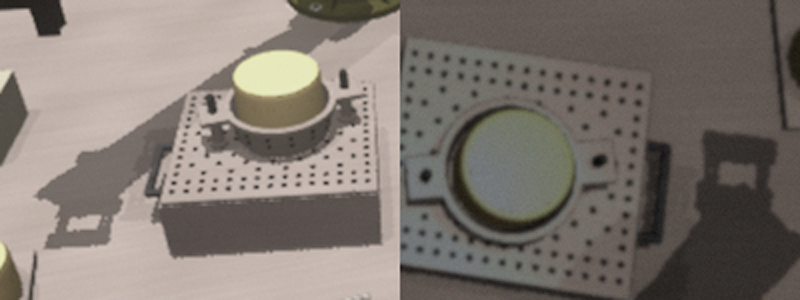

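The drawer is shut: the handle at (155,170) in the scene half sits close against the stand face. On to the upper half.

Request:
apply_moves:
  moves:
    - [0.24,0.03,-0.16,0,0,0,0.6]
    - [0.48,0.06,-0.16,0,0,0,0.6]
    - [0.72,0.09,-0.16,0,0,0,0.6]
    - [0.95,0.12,-0.16,0,0,0,0.6]
    - [0.95,0.12,-0.16,0,0,0,0.6]
    - [0.95,0.12,-0.16,0,0,0,0.6]

```text
time_s: 9.3
tool_pos: [0.5269, -0.2073, 0.2665]
tool_rot: [-179.8, -0.0, 80.2]
force: [0.2, 0.1, -0.4]
grip_width: 0.0512
grasp_force: 0.0
```

Request:
apply_moves:
  moves:
    - [0.24,0,0,0,0,0,0.6]
    - [0.48,0,0,0,0,0,0.6]
    - [0.72,0,0,0,0,0,0.6]
    - [0.96,0,0,0,0,0,0.6]
    - [0.96,0,0,0,0,0,0.6]
    - [0.96,0,0,0,0,0,0.6]

```text
time_s: 9.9
tool_pos: [0.5601, -0.0213, 0.2672]
tool_rot: [-179.9, 0.1, 80.0]
force: [-0.2, -1.6, -0.0]
grip_width: 0.0523
grasp_force: 0.0
```

Request:
apply_moves:
  moves:
    - [0.24,-0.02,0,0,0,0,0.6]
    - [0.48,-0.04,0,0,0,0,0.6]
    - [0.72,-0.06,0,0,0,0,0.6]
    - [0.95,-0.07,0,0,0,0,0.6]
    - [0.95,-0.07,0,0,0,0,0.6]
    - [0.95,-0.07,0,0,0,0,0.6]
    - [0.95,-0.07,0,0,0,0,0.6]

```text
time_s: 10.6
tool_pos: [0.5806, 0.1647, 0.2683]
tool_rot: [180.0, 0.1, 79.7]
force: [0.4, -0.6, 0.0]
grip_width: 0.0522
grasp_force: 0.0
```

Request:
apply_moves:
  moves:
    - [0.25,0,0.1,0,0,0,0.6]
    - [0.51,0,0.2,0,0,0.01,0.6]
    - [0.51,0,0.4,0,0,0.01,0.6]
    - [0.51,0,0.6,0,0,0.01,0.6]
    - [0.51,0,0.7,0,0,0.01,0.6]
    - [0.51,0,0.7,0,0,0.01,0.6]

```text
time_s: 11.2
tool_pos: [0.5963, 0.2649, 0.1248]
tool_rot: [-179.7, 0.3, 78.9]
force: [0.3, 0.4, -0.4]
grip_width: 0.0522
grasp_force: 0.0
```

Run:
```python
from cell import viewer,boxes_of,env
import cv2,numpy as np
s=viewer.read_camera("scene")[110:270,310:460,::-1];t=viewer.read_camera("top")[120:280,110:260,::-1]
cv2.imwrite("pics/e.png",cv2.resize(np.hstack([s,t]),None,fx=2.6,fy=2.6,interpolation=2))
o=env.get_obs();print(o["tool_pos"],o["tool_rot"],o["qpos"])
```

```text
[0.59892049 0.26682194 0.12951609] [1.79937189e+02 5.62796283e-03 7.88995829e+01] [-42.90062421  22.94086221  21.26608174  89.66320285  -8.66794628
  68.98280856 -31.1597734 ]
```

View pics/e.png

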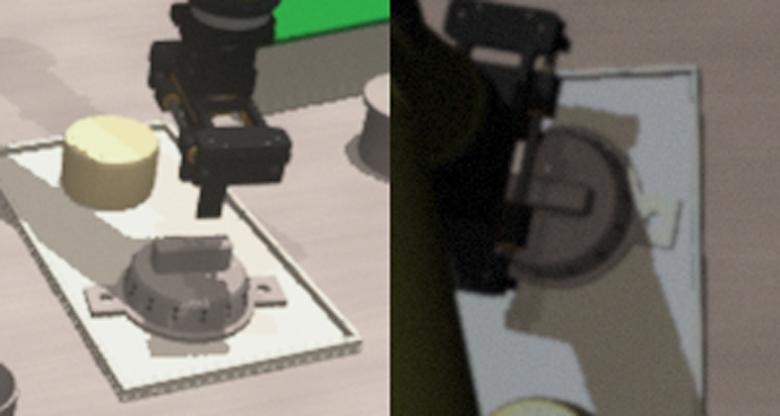

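The fingers straddle the bar (finger at (208,200), bar at (193,250) in the left crop). Lower and grip.

Request:
apply_moves:
  moves:
    - [0,0,0.12,0,0,0,0.6]
    - [0,0,0.24,0,0,0,0.6]
    - [0,0,0.34,0,0,0,0.6]
    - [0,0,0.39,0,0,0,0.6]
    - [0,0,0.39,0,0,0,0.6]
    - [0,0,0.39,0,0,0,0.6]

```text
time_s: 11.9
tool_pos: [0.5991, 0.2691, 0.0525]
tool_rot: [179.9, -0.1, 79.1]
force: [0.0, 0.3, 0.3]
grip_width: 0.0521
grasp_force: 0.0
```

Request:
apply_moves:
  moves:
    - [0,0,0,0,0,0,0.3]
    - [0,0,0,0,0,0,0.1]
    - [0,0,0,0,0,0,0.1]
    - [0,0,0,0,0,0,0.1]
    - [0,0,0,0,0,0,0.1]
    - [0,0,0,0,0,0,0.1]
  grip_force: 40

```text
time_s: 12.5
tool_pos: [0.5982, 0.269, 0.0508]
tool_rot: [180.0, -0.0, 79.1]
force: [0.8, 0.3, 1.2]
grip_width: 0.0222
grasp_force: 40.0
```

```bash
python3 plan.py .598,.2685,.05,79 .598,.2685,.25,79 .575,.08,.28,79 .52,-.10,.28,93.7 .4997,-.1665,.26,93.7
```

```text
[0.0, 0.0, -1.0, 0.0, 0.0, -0.0]
[-0.9471, 0.067, -0.15, 0.0, 0.0, -0.0]
[-0.9359, -0.0982, -0.0, 0.0, 0.0, -0.171]
[-0.3253, -0.1227, 0.1, 0.0, 0.0, -0.0]
```

Request:
apply_moves:
  moves:
    - [0,0,-0.1,0,0,0,0.1]
    - [0,0,-0.25,0,0,0,0.1]
    - [0,0,-0.45,0,0,0,0.1]
    - [0,0,-0.65,0,0,0,0.1]
    - [0,0,-0.85,0,0,0,0.1]
    - [0,0,-1.0,0,0,0,0.1]
    - [0,0,-1.0,0,0,0,0.1]
  grip_force: 55

```text
time_s: 13.2
tool_pos: [0.5996, 0.2697, 0.255]
tool_rot: [179.7, -0.3, 79.1]
force: [0.9, 0.4, -2.8]
grip_width: 0.0215
grasp_force: 55.0
```

Request:
apply_moves:
  moves:
    - [-0.16,0.01,-0.15,0,0,0,0.1]
    - [-0.32,0.02,-0.15,0,0,0,0.1]
    - [-0.48,0.03,-0.15,0,0,0,0.1]
    - [-0.64,0.045,-0.15,0,0,0,0.1]
    - [-0.8,0.055,-0.15,0,0,0,0.1]
    - [-0.95,0.07,-0.15,0,0,0,0.1]
    - [-0.95,0.07,-0.15,0,0,0,0.1]

```text
time_s: 13.9
tool_pos: [0.5742, 0.0726, 0.2781]
tool_rot: [-179.8, 0.3, 78.6]
force: [0.6, -1.3, -3.5]
grip_width: 0.0216
grasp_force: 55.0
```

Request:
apply_moves:
  moves:
    - [-0.16,-0.015,0,0,0,-0.03,0.1]
    - [-0.32,-0.03,0,0,0,-0.06,0.1]
    - [-0.48,-0.045,0,0,0,-0.09,0.1]
    - [-0.64,-0.06,0,0,0,-0.12,0.1]
    - [-0.8,-0.08,0,0,0,-0.15,0.1]
    - [-0.94,-0.1,0,0,0,-0.171,0.1]
    - [-0.94,-0.1,0,0,0,-0.171,0.1]
    - [-0.94,-0.1,0,0,0,-0.171,0.1]

```text
time_s: 14.7
tool_pos: [0.5193, -0.1009, 0.2787]
tool_rot: [-179.8, -0.1, 93.7]
force: [0.1, 0.7, -4.1]
grip_width: 0.0215
grasp_force: 55.0
```

Request:
apply_moves:
  moves:
    - [-0.1,-0.04,0,0,0,0,0.1]
    - [-0.22,-0.08,0.05,0,0,0,0.1]
    - [-0.325,-0.12,0.1,0,0,0,0.1]
    - [-0.325,-0.12,0.1,0,0,0,0.1]
    - [-0.325,-0.12,0.1,0,0,0,0.1]
    - [-0.325,-0.12,0.1,0,0,0,0.1]

```text
time_s: 15.3
tool_pos: [0.5013, -0.1652, 0.2601]
tool_rot: [-180.0, -0.1, 94.0]
force: [-0.2, 0.3, -4.1]
grip_width: 0.0216
grasp_force: 55.0
```

Run:
```python
from cell import viewer,boxes_of,env
import cv2,numpy as np
g=lambda im:np.uint8(255*(im/255.)**.6)
s=viewer.read_camera("scene")[110:260,130:265,::-1];t=viewer.read_camera("top")[160:310,330:465,::-1]
cv2.imwrite("pics/f.png",cv2.resize(np.hstack([g(s),g(t)]),None,fx=2.96,fy=4,interpolation=2))
o=env.get_obs();print(o["tool_pos"],o["tool_rot"],o["qpos"],o["force"])
```

```text
[ 0.50130542 -0.16575974  0.26044099] [ 1.79998936e+02 -2.02805965e-02  9.39368125e+01] [-20.96184374   1.98432218  37.63010222  98.31866707  -1.24929632
  80.118017    20.80302052] [-0.32115418  0.29964403 -4.90638209]
```

View pics/f.png

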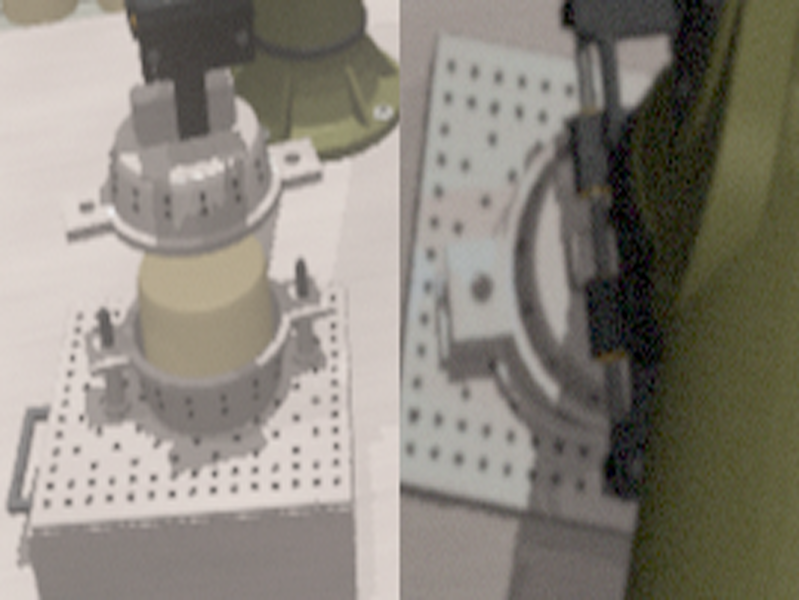

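The held upper half hangs level above the cheese; its holes show at scene (159.4,161.8) and (228.6,149.8) and top (357.7,232). Fit the offset to the dowels.

Run:
```python
from h import *
a=lambda u,v:(320+u/4,160+v/4)
d=lambda u,v:(100+u/4,165+(v-300)/4)
L=[("top",(.078,0,.1435),a(131,312)),("top",(-.078,0,.1435),a(478,281)),("scene",(-.078,0,.156),d(262,390)),("scene",(-.078,0,.131),d(265,425)),("scene",(.078,0,.156),d(526,340)),("scene",(.078,0,.131),d(530,376))]
U=[("scene",(-.078,0,.222),(159.4,161.75)),("scene",(.078,0,.222),(228.6,149.75)),("top",(.078,0,.222),(357.7,232))]
def fit(o,ks,n=3):
    f=lambda p:np.ravel([proj(m,world(p[:3],[np.add(P,[0,0,p[3] if n>3 else 0])]),ks[m])[0]-px for m,P,px in o])
    s=least_squares(f,[.5,-.17,1.63]+[0]*(n-3)); return s.x,np.round(s.fun,1)
for ks in(dict(scene=0,top=0),dict(scene=-.0575,top=-.0756)):
  for n in(3,4):
    for o in(L,U): print(n,*fit(o,ks,n))
  print("scene only",fit(L[2:],ks)[0],fit(U[:2],ks)[0])
```

```text
3 [ 0.49995821 -0.16781515  1.63801141] [-0.8 -1.2 -0.5 -1.2 -1.1 -1.5 -0.1 -1.2 -0.5 -1.3 -0.8 -1.5]
3 [ 0.50165633 -0.1692839   1.66511905] [-0.4  0.1 -0.5 -0.7 -0.7 -0.2]
4 [ 0.49847184 -0.16811257  1.6366201  -0.0047078 ] [-0.8 -0.2 -0.9  0.  -0.9 -0.1  0.1  0.1 -0.6  0.1 -0.8 -0.1]
4 [ 5.00151008e-01 -1.69420061e-01  1.64772472e+00 -1.59310977e-03] [-0.5  0.1 -0.5 -0.1 -0.7 -0. ]
scene only [ 0.50615003 -0.16714546  1.63590927] [ 0.50314534 -0.16845448  1.64263732]
3 [ 0.49968248 -0.16853636  1.63462219] [-0.5 -1.3 -1.  -1.1 -1.  -1.5  0.  -1.2 -0.8 -1.2 -1.  -1.4]
3 [ 0.50075524 -0.16977223  1.65486898] [-0.2  0.  -0.6 -0.6 -0.5 -0.2]
4 [ 0.49827671 -0.1688123   1.63333454 -0.00444329] [-0.5 -0.3 -1.4  0.  -0.8 -0.2  0.2 -0.  -0.8  0.1 -1.1 -0.1]
4 [ 4.99440168e-01 -1.69887217e-01  1.63972335e+00 -1.40431077e-03] [-0.2  0.1 -0.6 -0.  -0.6 -0.1]
scene only [ 0.50583137 -0.16767204  1.63127743] [ 0.50222394 -0.16913579  1.63433683]
```

Request:
apply_moves:
  moves:
    - [0.006,-0.002,0.08,0,0,0.003,0.1]
    - [0.006,-0.002,0.16,0,0,0.003,0.1]
    - [0.006,-0.002,0.225,0,0,0.003,0.1]
    - [0.006,-0.002,0.225,0,0,0.003,0.1]
    - [0.006,-0.002,0.225,0,0,0.003,0.1]

```text
time_s: 15.9
tool_pos: [0.5004, -0.166, 0.2158]
tool_rot: [180.0, 0.0, 93.6]
force: [0.1, -1.0, -4.0]
grip_width: 0.0217
grasp_force: 55.0
```

Run:
```python
from cell import viewer,boxes_of,env
import cv2,numpy as np
g=lambda im:np.uint8(255*(im/255.)**.6)
s=viewer.read_camera("scene")[140:215,150:250,::-1];t=viewer.read_camera("top")[195:270,330:430,::-1]
cv2.imwrite("pics/g.png",cv2.resize(np.vstack([g(s),g(t)]),None,fx=8,fy=4,interpolation=2))
o=env.get_obs();print(o["tool_pos"],o["tool_rot"],o["force"])
```

```text
[ 0.5008354  -0.16636842  0.21647996] [1.79909980e+02 1.86748733e-02 9.35342359e+01] [ 0.30782571  0.07268386 -4.09887097]
```

View pics/g.png

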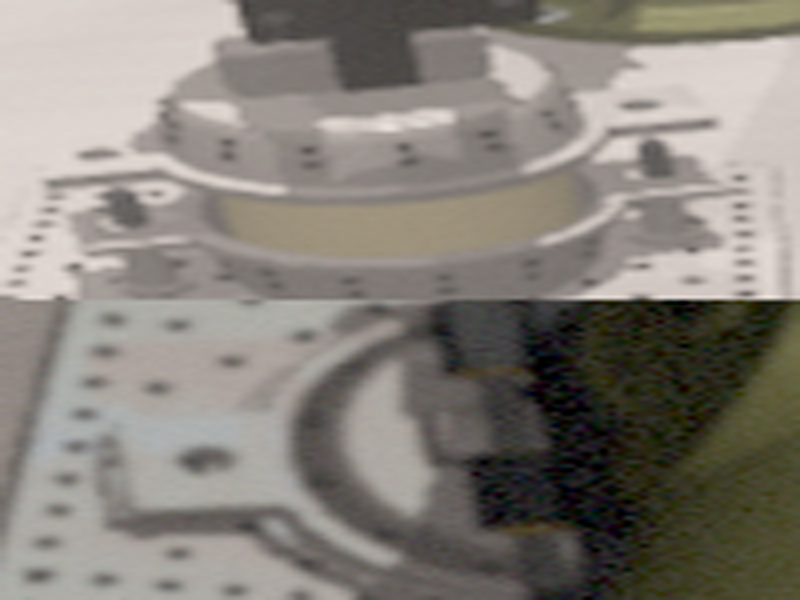

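Scene: holes at (162.1,178.3) and (229.8,166) sit above the dowels at (165.8,191.8) and (231.9,179.5). Top: hole at (355.9,235), dowel at (352.8,238). Working out the differential offset.

Run:
```python
from h import *
v=(.4995,-.1687,1.634); k=dict(scene=-.0575,top=-.0756)
M=[("scene",-.078,(162.1,178.25),(165.75,191.75)),("scene",.078,(229.75,166),(231.9,179.5)),("top",.078,(355.9,235),(352.75,238))]
zh,zd=.179,.1435
def f(p,z=0):
    r=[]
    for n,x,h,d in M:
        A=proj(n,world((v[0]+p[0],v[1]+p[1],v[2]+p[2]),[(x,0,zh+(p[3] if len(p)>3 else 0))]),k[n])[0]; B=proj(n,world(v,[(x,0,zd)]),k[n])[0]
        r+=list((A-B)-(np.array(h)-d))
    return np.array(r)
for n in(3,4):
    s=least_squares(f,[0]*n); print(np.round(s.x,4),np.round(s.fun,1))
for z in(.177,.179,.181):
    zh=z;  print(z,np.round(least_squares(f,[0]*3).x,4))
```

```text
[-0.0012 -0.0024 -0.0227] [-0.1  0.   0.1  1.  -0.1  0.4]
[ 0.0013 -0.0022  0.0052  0.0028] [-0.   0.   0.1 -0.   0.   0. ]
0.177 [-0.0029 -0.0025 -0.0424]
0.179 [-0.0012 -0.0024 -0.0227]
0.181 [ 0.0006 -0.0023 -0.0031]
```

Request:
apply_moves:
  moves:
    - [0.01,0,0.03,0,0,0,0.1]
    - [0.01,0,0.06,0,0,0,0.1]
    - [0.01,0,0.075,0,0,0,0.1]
    - [0.01,0,0.09,0,0,0,0.1]
    - [0.01,0,0.09,0,0,0,0.1]

```text
time_s: 16.5
tool_pos: [0.4997, -0.1643, 0.197]
tool_rot: [-179.9, -0.0, 93.5]
force: [-0.4, 0.4, -3.8]
grip_width: 0.0217
grasp_force: 55.0
```

Request:
apply_moves:
  moves:
    - [0,0,0.01,0,0,0,0.1]
    - [0,0,0.02,0,0,0,0.1]
    - [0,0,0.03,0,0,0,0.1]
    - [0,0,0.03,0,0,0,0.1]

```text
time_s: 16.9
tool_pos: [0.4999, -0.1642, 0.1912]
tool_rot: [-180.0, -0.0, 93.5]
force: [-0.5, -0.5, -4.5]
grip_width: 0.0219
grasp_force: 55.0
```

Request:
apply_moves:
  moves:
    - [0,0,0.015,0,0,0,0.1]
    - [0,0,0.03,0,0,0,0.1]
    - [0,0,0.045,0,0,0,0.1]
    - [0,0,0.045,0,0,0,0.1]

```text
time_s: 17.3
tool_pos: [0.4998, -0.1642, 0.1821]
tool_rot: [-180.0, -0.0, 93.5]
force: [0.0, 0.7, -3.2]
grip_width: 0.0216
grasp_force: 55.0
```

Request:
apply_moves:
  moves:
    - [0,0,0.01,0,0,0,0.1]
    - [0,0,0.02,0,0,0,0.1]
    - [0,0,0.03,0,0,0,0.1]
    - [0,0,0.03,0,0,0,0.1]

```text
time_s: 17.7
tool_pos: [0.5001, -0.1643, 0.1775]
tool_rot: [180.0, -0.0, 93.5]
force: [-4.6, 1.0, 7.0]
grip_width: 0.0216
grasp_force: 55.0
```

Request:
apply_moves:
  moves:
    - [0,-0.005,0,0,0,0,0.1]
    - [0,-0.005,0.01,0,0,0,0.1]
    - [0,-0.005,0.02,0,0,0,0.1]
    - [0,-0.005,0.02,0,0,0,0.1]

```text
time_s: 18.1
tool_pos: [0.5001, -0.1643, 0.1757]
tool_rot: [179.8, -0.1, 93.5]
force: [-6.2, 2.0, 16.0]
grip_width: 0.0217
grasp_force: 55.0
```

Request:
apply_moves:
  moves:
    - [0,-0.008,0.01,0,0,0,0.1]
    - [0,-0.008,0.02,0,0,0,0.1]
    - [0,-0.008,0.02,0,0,0,0.1]
    - [0,-0.008,0.02,0,0,0,0.1]

```text
time_s: 18.5
tool_pos: [0.5002, -0.1643, 0.1756]
tool_rot: [179.6, -0.1, 93.6]
force: [-10.6, 5.5, 36.8]
grip_width: 0.0213
grasp_force: 55.1
```

Run:
```python
from cell import viewer,env
import cv2,numpy as np
g=lambda im:np.uint8(255*(im/255.)**.6)
s=viewer.read_camera("scene")[150:225,145:245,::-1]
cv2.imwrite("pics/i.png",cv2.resize(g(s),None,fx=8,fy=8,interpolation=2))
o=env.get_obs();print(o["tool_pos"],o["tool_rot"],o["force"],o["wrist_torque"],o["time_s"])
```

```text
[ 0.50014098 -0.16426544  0.17564588] [ 1.79602239e+02 -1.12156936e-01  9.35656369e+01] [-11.01032641   6.06707007  36.57501152] [0.93446021 3.03614961 0.03184638] 18.55
```

View pics/i.png

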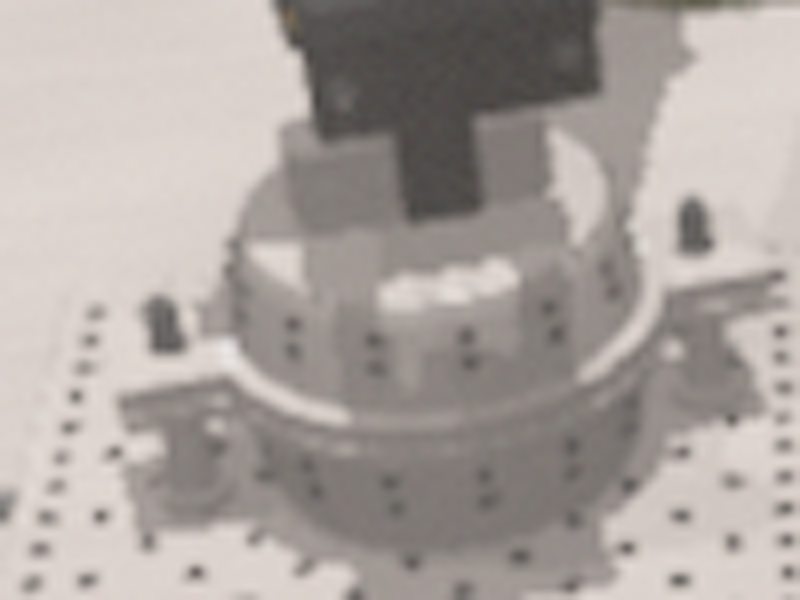

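The rims meet and both dowels stand through the ears, at (165,325) and (693,228). The 37 N push is more than needed, so I ease it off.

Request:
apply_moves:
  moves:
    - [0,0,-0.008,0,0,0,0.1]
    - [0,0,-0.015,0,0,0,0.1]
    - [0,0,-0.015,0,0,0,0.1]
    - [0,0,-0.015,0,0,0,0.1]
    - [0,0,-0.015,0,0,0,0.1]

```text
time_s: 19.05
tool_pos: [0.5001, -0.1643, 0.1757]
tool_rot: [179.6, -0.0, 93.6]
force: [-3.5, 2.7, 18.3]
grip_width: 0.0215
grasp_force: 55.1
```

```bash
python3 -c "
from cell import env
o=env.get_obs();print(o['tool_pos'],o['force'],o['joint_velocities'].max());print(env.sign_off())"
```

```text
[ 0.50011628 -0.1643166   0.17571406] [-3.51412582  2.73093188 18.33602379] 0.06699745763017985
the job is handed in; nothing more can be done
None
```

I handed in the job at about 19 s with the drip drawer pushed home and the upper mould half on both dowels, rims closed and still held down with about 18 N; the hand-in returned no verdict.

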